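# Vent a vacuum canister and hold its sticky lid ajar

## Robot

A 7-joint arm with a two-finger parallel gripper is mounted at the origin on the work surface. World frame = base frame: x ahead of the robot, y to its left, z up, the work surface at z = 0. Lengths are in m, angles in rad, forces in N, time in s.
With the tool pointing down it reaches from about 0.425 to 0.925 m from the base axis. Payload 6.8 kg.
Tool frame: the origin (TCP) lies at the very end of the fingers, on their centre line; the grasp point (between the pads) lies 19 mm behind it; z points along the fingers, y is the line along which they close (so a half turn about z gives the same grasp; the last joint's range is limited). The gripper opens to 85 mm and grips with 20 to 120 N. Pads are 22 mm wide; open, the fingers measure 114 mm over their backs; the gripper's body (76 mm by 85 mm) begins 54 mm behind the grasp point. The pads swing forward as they close: fully open they stand 13 mm farther back than shut.
Start: joints at [1.02, 0.477, 0.022, 1.555, -0.011, 1.109, -0.083], TCP at [0.289, -0.61, 0.231] pointing down, gripper open.
Joint ranges: [-2.96, 2.96], [-0.34, 2.1], [-1.41, 1.46], [0.24, 2.44], [-1.37, 4.51], [0.17, 1.92], [-2.96, 2.96]. Speed limits (rad/s): [2.39, 2.39, 3.14, 3.14, 3.14, 3.14, 3.14].

## Interface

Orientations are given as a unit quaternion [w, x, y, z].
In Python, from station import bot gives the robot as it stands. The module is installed in compiled form; this text tells all that it offers.
- The arm moves only by the shell command python3 -m jog 'ROWS' [OPENING] [FORCE]. ROWS is JSON, a list of rows, each a list of 4 numbers: the shift along the tool's x, y, z in cm, then the turn about the tool's z in rad. In form: [[x, y, z, spin], ...]. A call has 1 to 20 rows; each row is the pose to reach, as a shift and turn from the pose commanded when the call began, along the tool's axes at that moment; what a row does not reach only later rows make up. A row lasts 1/12 s, in which the tool goes at most 41.7 mm and 7.16 degrees, less where a joint would pass 70% of its speed; a pose out of reach is approached as far as the arm can. A call with a gripper value outside its range is refused whole. OPENING is the closure, from -1 (fully open) to 1 (shut), set as the call begins (- or left out, the last holds). The fingers move at their own pace and stop on an object; FORCE is the grip in N (left out, the last holds). Time passes only in rows, so rows that repeat a pose let the fingers close. It gives the time, the measured TCP pose, the force, the opening and the grip force at its end, in the units of the state.
- bot.get_obs(): the state, without advancing time (a new reading comes with each control period).
- bot.read_camera(name): name is "scene" or "side" or "wrist"; returns a dict with "pixels" (384x512x3 uint8, red, green, blue), "depth" (384x512 float32, m along the optical axis (not along the pixel's ray), 0 where there is no reading), "fovy" (degrees; the focal length in pixels is half the picture's height over the tangent of half this angle, whatever the lens; pixels are square), "cx", "cy" (the principal point, pixels), "pose" (4x4, takes a point from camera to world coordinates). Camera axes: x right, y down, z forward; pixel columns grow to the right and rows downward; lengths in m; the calibration is good to about 2 mm. The wrist camera is an equidistant fisheye: a pixel r from the principal point sees the ray r / f radians off the axis. A picture is of the moment at which its call begins.
- bot.hand_in(): hands the job in; it is judged then, once.
The state is a dict: "t": time; "q": joint angles; "joint_vel": joint speeds; "joint_torque": joint torques, N m; "eef_pos": TCP position; "tool_rot": TCP orientation; "contact_force": force on the tool from outside, world axes, zero at the start; "torque": the same for the moment, N m; "gripper_width": opening from 0.0 (shut) to 1.0 (fully open); "grasp_force": force on a finger pad.
Only numpy, scipy, OpenCV 4.12 (cv2) and the standard library are available. Lean on these libraries where they do the work, as an engineer would, in place of code of your own. Each camera call takes 0.05 s, during which the arm holds its last target. There are 200 camera calls.

## Task

The lid of the glass vacuum canister is held down by vacuum, and its rubber seal is sticky: take the red-handled stylus from the tool block, press the small red vent button sunk in the steel collar on the lid fully down with its tip to let the air in, and stand the stylus back in its hole in the block. Then pull the lid straight up by its knob until the seal lets go, without letting it jump right off, and hold it level just above the canister raised about 20 mm, so that I can slip a drying sachet in; finish while you are still holding it there. Leave the other tools, bottles, jar and mug where they are.

Things in the scene. Friction and masses are not known exactly. Their poses are not given: they have to be found in the camera images.
- canister: Fixed glass canister with oak galls inside, 150 mm dia, 90 high, in a wooden ring (184 dia, 18 high) screwed to the bench; it cannot move. Origin on the bench under its centre, z up.
- canister_rim (a point): Centre of the canister's rim, 90 mm above the bench; the closed lid's underside lies here. Axes as the canister's.
- lid: Loose black lid, 0.4 kg, disc 152 dia x 14 mm thick, plug below it 13 mm into the neck. Origin: centre of the disc's underside, z up. Knob at the centre, vent collar on +x, gauge on -x. Under vacuum it cannot be pulled off; once vented the seal grips until a straight pull peaks near 16 N (weight 4 N included) 3 to 5 mm up, then lets go with a jump of a few mm; clear of the neck from about 12 mm.
- knob (a point): Grip point of the lid's aluminium knob, on the lid's axis, 38 mm above the lid's underside. Knob: upright cylinder 32 dia, from 14 to 52 mm above the underside. Axes as the lid's: beside the knob, the lid is clear along y; along x lie the collar (from 38 mm off the axis) and the gauge (from 32 mm off).
- vent_rim (a point): Centre of the top rim of the vent collar, a steel tube on the lid 52 mm from its axis, 28 outer dia, 15 inner dia, 14 tall. The red button (10 dia) sits inside, its top 8 mm below this point. Axes as the lid's.
- vent (a joint): Travel of the red vent button, m: 0 at rest, 0.004 fully home (downward). Spring button: 0.6 N to start, about 3.5 N at the bottom. Pressed fully home it lets the air in for good; let go, it springs back to about 0.001.
- gauge (a joint): Needle of the round white-faced vacuum gauge on the lid (36 dia, 16 high, 50 mm from the lid's axis on its -x side), rad: near 0 under vacuum, swings to about 1.3 once vented and stays there.
- stylus: Ball-tipped embossing stylus, RED handle, 125 mm long, 60 g, round, upright in a hole of the tool block, brass shoulder resting on the block's top. Origin at its tip, z towards the handle's end. Ball 6 dia at the tip, steel shank 5 dia up to 50 mm, brass shoulder 20 dia from 50 to 58 mm, handle 18 dia from 58 to 125 mm.
- block: Fixed wooden tool block, 50 (x) x 190 (y) x 55 mm high; three holes (13 dia, 52 deep) in its top on the line x = 0 at y = -60, 0, +60 mm, one for each of three hand tools, in any order. Origin: centre of its underside. A seated tool's origin is 5 mm above the block's.
- awl: Hand tool in the block with a plain wood handle, 116 mm long; leave it. Same shank and shoulder sizes as the stylus.
- scraper: Hand tool in the block with a blue handle, 122 mm long; leave it. Same shoulder sizes as the stylus.
- dropper_amber: 30 ml glass dropper bottle, amber, white cap and bulb, 32 dia x 100 high mm, loose; leave it. Origin at the centre of its underside.
- dropper_violet: dropper bottle as dropper_amber, but violet, loose; leave it. Origin at the centre of its underside.
- dropper_clear: dropper bottle as dropper_amber, but pale grey, loose; leave it. Origin at the centre of its underside.
- dropper_yellow: dropper bottle as dropper_amber, but yellow, loose; leave it. Origin at the centre of its underside.
- ink_jar: nearly black ink jar with a dark lid, 72 dia x 95 high mm, loose; leave it. Origin at the centre of its underside.
- mug: white ceramic mug, 76 dia x 85 high mm, handle at its +y side, loose; leave it. Origin at the centre of its underside.
Mind the look-alikes: they are no part of the job. Of the things shaped like the stylus, the red one is meant.

How it is judged:
By the outcome, as a careful person would: the job done as asked, in the order asked, and still so for the second after the job is handed in, while the arm keeps its last pose, push and grip.
It also fails if it takes over 61 s, if anything falls off the work surface, if the arm or the gripper's body presses on something with over 40 N, if the wrist force passes 120 N, or if a joint passes its speed limit or range.

## Working session

There is one attempt and no reset: what is moved stays moved. The work goes in short steps, Python scripts to look and compute and a shell command to move; the robot and the scene stay as the last step left them, time stands still between calls to the robot, and variables do not carry over. Pictures are saved under pics/ and viewed, at most 10 in all, crops included, and the job is handed in when it is done.

```bash
mkdir -p pics
cat > h.py <<'E'
import numpy as np, cv2, pickle
from station import bot
def snap(n,tag):
    c=bot.read_camera(n); pickle.dump(c,open(f'{tag}.pkl','wb'))
    cv2.imwrite(f'pics/{tag}.png',c['pixels'][:,:,::-1]); return c
def load(tag): return pickle.load(open(f'{tag}.pkl','rb'))
def ray(c,u,v):
    f=192/np.tan(np.radians(c['fovy'])/2); P=np.array(c['pose'])
    d=np.array([(u-c['cx'])/f,(v-c['cy'])/f,1.]); return P[:3,3],P[:3,:3]@d
def onz(c,u,v,z):
    o,d=ray(c,u,v); return o+d*(z-o[2])/d[2]
def cloud(c):
    f=192/np.tan(np.radians(c['fovy'])/2); P=np.array(c['pose'])
    v,u=np.mgrid[:384,:512]; z=c['depth']
    p=np.stack([(u-c['cx'])/f*z,(v-c['cy'])/f*z,z],-1); return p@P[:3,:3].T+P[:3,3]
E
python3 - <<'E'
from h import *
a=snap('scene','s0');b=snap('side','d0')
for c in(a,b):print(c['fovy'],c['cx'],c['cy'],np.round(c['pose'],3).tolist())
cv2.imwrite('pics/both.png',cv2.resize(np.hstack([a['pixels'],b['pixels']])[:,:,::-1],(800,300)))
print(bot.get_obs())
E
```

```text
43.74009786121435 255.65498583619163 192.13682290575207 [[-0.122, 0.762, -0.636, 1.364], [0.993, 0.092, -0.081, 0.168], [-0.003, -0.641, -0.768, 1.081], [0.0, 0.0, 0.0, 1.0]]
50.619442430100314 254.68984060826267 188.43850714839152 [[-0.863, -0.352, 0.363, 0.239], [-0.506, 0.594, -0.626, 0.602], [0.005, -0.724, -0.69, 0.702], [0.0, 0.0, 0.0, 1.0]]
{'t': 0.1, 'q': array([ 1.01988909,  0.47770143,  0.02232723,  1.55632066, -0.01153507,
        1.10927547, -0.08306746]), 'joint_vel': array([-8.79824855e-05, -2.25626793e-03,  9.80635122e-04, -2.96819047e-03,
       -1.03947670e-03,  1.10017312e-03,  7.72339646e-04]), 'joint_torque': array([ 5.31444573e-03, -5.97754383e+01,  1.61451146e+00, -2.81951398e+01,
        1.29034903e-02,  5.04388139e-03, -1.83614821e-05]), 'eef_pos': array([ 0.28901361, -0.60943181,  0.23044683]), 'tool_rot': array([-7.60553168e-04,  9.75584278e-01,  2.19623984e-01, -2.09644628e-04]), 'contact_force': array([-0.84535212, -0.17943113,  0.16881945]), 'torque': array([-0.05993273,  0.02861478, -0.01819923]), 'grasp_force': 0.0, 'gripper_width': 1.002607746094785}
```

View pics/s0.png

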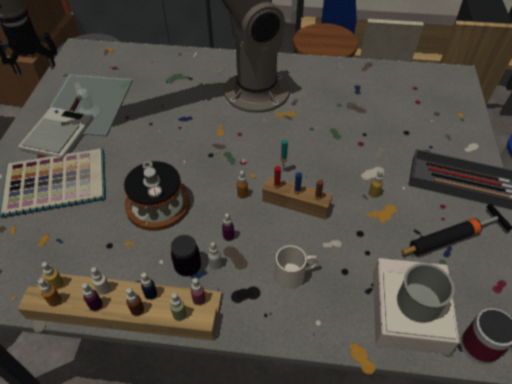

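View pics/d0.png

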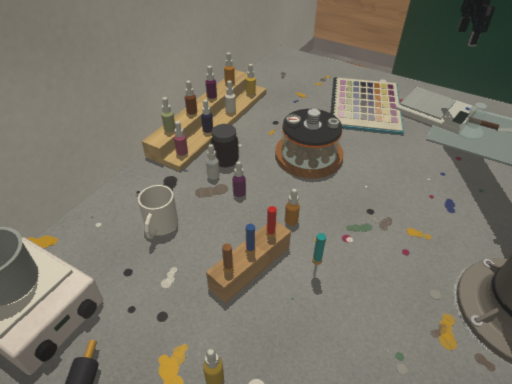

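The scene view shows the block at about (297,197), with red (278,176), blue (298,182) and wood (319,188) handles, and the lid at (153,183). The side view shows red (272,220), blue (250,237), wood (228,257), and the lid at (312,125).

What could be taken for the stylus, by scene pixel: the red handle (278,176), blue scraper (298,182), wood awl (319,188), and an unlisted teal upright tool (284,150). The red one fits the description. Next is a close crop to check it.

Run:
```python
from h import *
a=load('s0');b=load('d0')
def crop(c,x,y,w,h,W,H):return cv2.resize(c['pixels'][y:y+h,x:x+w,::-1],(W,H),interpolation=cv2.INTER_CUBIC)
t=np.hstack([crop(a,230,130,110,90,400,300),crop(a,115,150,90,78,400,300)])
u=np.hstack([crop(b,200,190,140,110,400,300),crop(b,265,95,90,80,400,300)])
cv2.imwrite('pics/crop1.png',np.vstack([t,u]))
for n,c in(('s',a),('d',b)):
    p=cloud(c);im=c['pixels'].astype(int);hsv=cv2.cvtColor(c['pixels'],cv2.COLOR_RGB2HSV)
    H,S,V=[hsv[...,i].astype(int) for i in range(3)]
    reg=(p[...,0]>.3)&(p[...,0]<.95)&(abs(p[...,1])<.45)&(p[...,2]>.03)&(p[...,2]<.2)
    for nm,m in(('red',((H<6)|(H>174))&(S>150)&(V>60)),('blue',(H>100)&(H<125)&(S>110)),('teal',(H>80)&(H<98)&(S>100))):
        k,l,st,ce=cv2.connectedComponentsWithStats((m&reg).astype(np.uint8))
        for i in range(1,k):
            if st[i,4]>15:
                q=p[l==i];print(n,nm,ce[i].round(1),st[i],q.min(0).round(3),np.median(q,0).round(3),q.max(0).round(3))
    # lid points
    m=(abs(p[...,2]-.104)<.006)&(p[...,1]<0)&(p[...,1]>-.4)&(V<60)
    q=p[m];print(n,'lid',m.sum(),np.median(q,0).round(3),q.min(0).round(3),q.max(0).round(3))
    m=(p[...,2]>.136)&(p[...,2]<.15)&(p[...,1]<0)&(p[...,1]>-.4)&(p[...,0]>.4)
    q=p[m];print(n,'knobtop',m.sum(),q.mean(0).round(4),q.min(0).round(3),q.max(0).round(3))
```

```text
s red [276.9 174.5] [275 166   6  19  82] [0.475 0.11  0.072] [0.49  0.116 0.111] [0.496 0.123 0.133]
s blue [297.8 180.4] [296 173   5  17  74] [0.489 0.168 0.073] [0.504 0.174 0.111] [0.51 0.18 0.13]
s blue [149.9 291.3] [144 283  12  15 104] [ 0.835 -0.164  0.031] [ 0.851 -0.151  0.058] [ 0.858 -0.143  0.074]
s teal [284.  148.2] [282 140   6  18  84] [0.367 0.119 0.067] [0.381 0.127 0.105] [0.386 0.134 0.128]
s lid 1590 [ 0.56  -0.214  0.103] [ 0.027 -0.394  0.098] [ 0.918 -0.     0.11 ]
s knobtop 232 [ 0.7633 -0.2171  0.1431] [ 0.534 -0.374  0.136] [ 0.909 -0.063  0.15 ]
d red [271.2 219.6] [268 206   8  28 177] [0.474 0.109 0.067] [0.48  0.122 0.107] [0.49  0.126 0.131]
d blue [250. 227.] [247 224   7   7  41] [0.49  0.167 0.125] [0.497 0.175 0.127] [0.504 0.183 0.129]
d teal [319.3 246. ] [315 233  11  28 195] [0.366 0.118 0.061] [0.372 0.133 0.105] [0.382 0.137 0.126]
d lid 978 [ 0.533 -0.187  0.104] [ 0.472 -0.29   0.098] [ 0.899 -0.144  0.11 ]
d knobtop 674 [ 1.2405 -0.1913  0.1428] [ 0.532 -0.397  0.136] [ 1.453e+00 -1.000e-03  1.500e-01]
```

View pics/crop1.png

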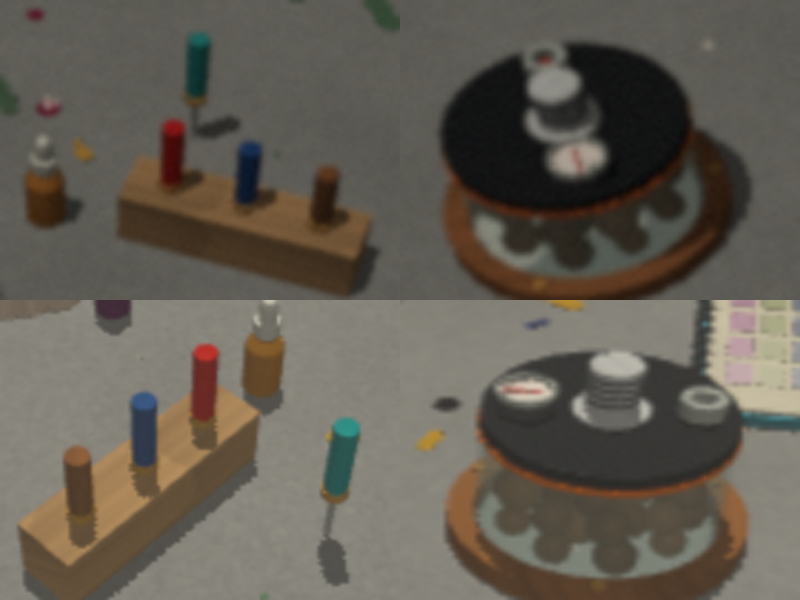

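The crop confirms red at scene (277,175) as the stylus. The teal tool stands apart, outside the block. In the lid crops the collar is at scene (148,164) and the gauge at (155,191); in the side view they are at (333,122) and (293,119).

Run:
```python
from h import *
a=load('s0');b=load('d0')
def tri(ua,ub):
    A=np.zeros((3,3));r=np.zeros(3)
    for c,u in((a,ua),(b,ub)):
        o,d=ray(c,*u);d/=np.linalg.norm(d);M=np.eye(3)-np.outer(d,d);A+=M;r+=M@o
    return np.linalg.solve(A,r)
for n,z,ua,ub in(('knob',.142,(149.9,172.1),(313.8,112.1)),('collar',.118,(147.6,164.3),(333.2,121.7)),('gauge',.120,(154.8,190.8),(293.4,119.3)),
  ('redtop',.130,(230+173*.275,130+125*.3),(200+206*.35,190+52*.3667)),('bluetop',.127,(230+250*.275,130+147*.3),(200+144*.35,190+100*.3667)),('awltop',.121,(230+327*.275,130+172*.3),(200+78*.35,190+155*.3667))):
    print(n,onz(a,*ua,z).round(4),onz(b,*ub,z).round(4),tri(ua,ub).round(4))
```

```text
knob [ 0.5508 -0.2174  0.142 ] [ 0.5466 -0.2184  0.142 ] [ 0.5478 -0.2193  0.14  ]
collar [ 0.5025 -0.2412  0.118 ] [ 0.4996 -0.2386  0.118 ] [ 0.5006 -0.2421  0.1157]
gauge [ 0.5949 -0.1962  0.12  ] [ 0.5894 -0.1941  0.12  ] [ 0.5916 -0.198   0.1165]
redtop [0.4829 0.1166 0.13  ] [0.4818 0.1165 0.13  ] [0.4821 0.1164 0.1295]
bluetop [0.4974 0.1751 0.127 ] [0.4963 0.1743 0.127 ] [0.4966 0.1746 0.1267]
awltop [0.5121 0.2328 0.121 ] [0.5102 0.2322 0.121 ] [0.5108 0.2323 0.1202]
```

```bash
python3 -m jog '[[31.8,-24.8,0,-0.4],[31.8,-24.8,0,-0.4],[31.8,-24.8,0,-0.4],[31.8,-24.8,0,-0.4],[31.8,-24.8,0,-0.4],[31.8,-24.8,0,-0.4],[31.8,-24.8,0,-0.4],[31.8,-24.8,0,-0.4],[31.8,-24.8,0,-0.4],[48.6,-57.3,0,-0.88],[48.6,-57.3,0,-0.88],[48.6,-57.3,0,-0.88],[48.6,-57.3,0,-0.88],[48.6,-57.3,0,-0.88],[48.6,-57.3,0,-0.88],[48.6,-57.3,0,-0.88],[48.6,-57.3,0,-0.88],[48.6,-57.3,0,-0.88],[48.6,-57.3,0,-0.88],[48.6,-57.3,0,-0.88]]' -1 20
python3 - <<'E'
from h import *
w=snap('wrist','w0');print(bot.get_obs()['q'].round(2),w['fovy'],w['cx'],w['cy'],np.round(w['pose'],3).tolist())
E
```

```text
t: 1.77
eef_pos: [0.4822, 0.1217, 0.2315]
tool_rot: [-0.001, 0.787, 0.617, 0.001]
contact_force: [0.0, -0.7, 0.3]
gripper_width: 0.991
grasp_force: 0.0
[ 0.12  0.23 -0.55  1.94  0.14  1.01 -0.74] 65.70646984690485 255.66829157784954 198.5009189209195 [[0.971, -0.229, -0.064, 0.5], [-0.237, -0.937, -0.256, 0.187], [-0.001, 0.263, -0.965, 0.375], [0.0, 0.0, 0.0, 1.0]]
```

View pics/w0.png

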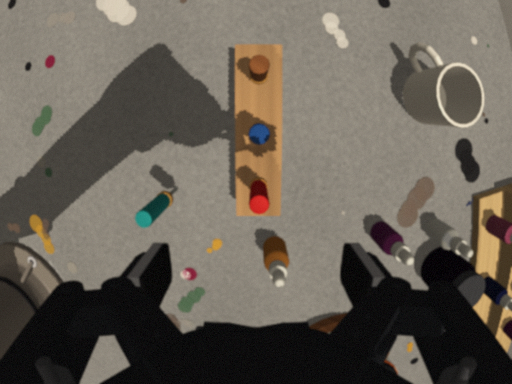

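The wrist view shows the red handle's top at about (259,205), and it lies between the fingers. The blue handle is at (260,132) and the amber dropper is at (277,260). I'll cast the red top onto z = 0.130.

```bash
cat >> h.py <<'E'
def fish(c,u,v,z):
    f=192/np.tan(np.radians(c['fovy'])/2); P=np.array(c['pose']); x,y=u-c['cx'],v-c['cy']; r=np.hypot(x,y); t=r/f
    d=P[:3,:3]@np.array([np.sin(t)*x/r,np.sin(t)*y/r,np.cos(t)]); o=P[:3,3]; return o+d*(z-o[2])/d[2]
def go(x,y,z=None,yaw=None):
    "shift in tool axes (cm) and spin to reach world TCP x,y,z with tool y at yaw deg"
    from scipy.spatial.transform import Rotation as R
    s=bot.get_obs(); q=s['tool_rot']; M=R.from_quat([*q[1:],q[0]]).as_matrix(); p=s['eef_pos']
    d=np.array([x,y,p[2] if z is None else z])-p; Y=np.degrees(np.arctan2(M[1,1],M[0,1]))
    print('at',p.round(4),'yaw',Y.round(2),'tilt',M[:,2].round(4),'shift cm',(M.T@d*100).round(2),'spin',None if yaw is None else np.radians(Y-yaw).round(3),'F',s['contact_force'].round(2),'t',s['t'])
E
python3 - <<'E'
from h import *
w=load('w0');hsv=cv2.cvtColor(w['pixels'],cv2.COLOR_RGB2HSV)
m=((hsv[...,0]<6)|(hsv[...,0]>174))&(hsv[...,1]>150)&(hsv[...,2]>60);m[:170]=0;m[225:]=0;m[:,:240]=0;m[:,280:]=0
ys,xs=np.nonzero(m);print(xs.min(),xs.max(),ys.min(),ys.max())
b=m&(hsv[...,2]>185);V=hsv[...,2]
print([(y,int(V[y,259]),int(m[y].sum())) for y in range(176,218,2)])
for z in (.13,):print(fish(w,259.3,204.5,z).round(4))
# blue and awl tops too
print(fish(w,260,134,.127).round(4))
go(.4822,.1165,.076,-14)
E
```

```text
250 268 181 213
[(176, 145, 0), (178, 94, 0), (180, 84, 0), (182, 75, 10), (184, 78, 12), (186, 75, 13), (188, 77, 15), (190, 76, 15), (192, 75, 16), (194, 101, 16), (196, 194, 17), (198, 214, 18), (200, 212, 18), (202, 209, 19), (204, 213, 19), (206, 209, 19), (208, 208, 18), (210, 206, 14), (212, 205, 10), (214, 190, 0), (216, 158, 0)]
[0.4853 0.116  0.13  ]
[0.5    0.1741 0.127 ]
at [0.4824 0.1185 0.2311] yaw -13.93 tilt [-5.e-04  7.e-04 -1.e+00] shift cm [-0.2   0.04 15.51] spin 0.001 F [-0.25 -0.64 -0.67] t 1.8167
```

```bash
python3 -m jog '[[0,0.1,4,0],[0,0.1,8,0],[0,0.1,11,0],[0,0.1,13.5,0],[0,0.1,15,0],[0,0.1,15.5,0],[0,0.1,15.5,0],[0,0.1,15.5,0]]'
python3 -m jog '[[0,0,0,0],[0,0,0,0],[0,0,0,0],[0,0,0,0],[0,0,0,0],[0,0,0,0],[0,0,0,0],[0,0,0,0],[0,0,0,0],[0,0,0,0],[0,0,0,0],[0,0,0,0]]' 1 50
python3 -c "
from h import *
go(.4822,.1165,.076,-14)"
```

```text
t: 2.48
eef_pos: [0.4843, 0.1151, 0.0768]
tool_rot: [0.0, 0.79, 0.614, 0.0]
contact_force: [0.3, -0.2, 0.0]
gripper_width: 0.995
grasp_force: 0.0
t: 3.48
eef_pos: [0.4841, 0.1159, 0.0766]
tool_rot: [0.0, 0.789, 0.614, 0.0]
contact_force: [-0.5, -0.4, 6.2]
gripper_width: 0.2
grasp_force: 48.8
at [0.4841 0.1159 0.0766] yaw -14.21 tilt [ 5.e-04 -1.e-04 -1.e+00] shift cm [ 0.02 -0.2   0.06] spin -0.004 F [-0.51 -0.44  6.21] t 3.4833
```

```bash
python3 -m jog '[[0,0,-0.5,0],[0,0,-1.5,0],[0,0,-3,0],[0,0,-5,0],[0,0,-8,0],[0,0,-11,0],[0,0,-14,0],[0,0,-16,0],[0,0,-17,0],[0,0,-17,0],[0,0,-17,0]]'
python3 - <<'E'
from h import *
go(.5010,-.2405,None,-14)
a=snap('scene','s1');b=snap('side','d1')
cv2.imwrite('pics/lift.png',np.hstack([cv2.resize(a['pixels'][90:220,220:340,::-1],(400,433)),cv2.resize(b['pixels'][110:300,190:365,::-1],(399,433))]))
E
```

```text
t: 4.4
eef_pos: [0.4835, 0.1156, 0.246]
tool_rot: [0.0, 0.789, 0.614, -0.0]
contact_force: [0.0, -0.5, -1.8]
gripper_width: 0.197
grasp_force: 48.7
at [0.4835 0.1156 0.246 ] yaw -14.22 tilt [-0.e+00 -3.e-04 -1.e+00] shift cm [-3.409e+01  1.044e+01  1.000e-02] spin -0.004 F [ 0.   -0.54 -1.79] t 4.4
```

View pics/lift.png

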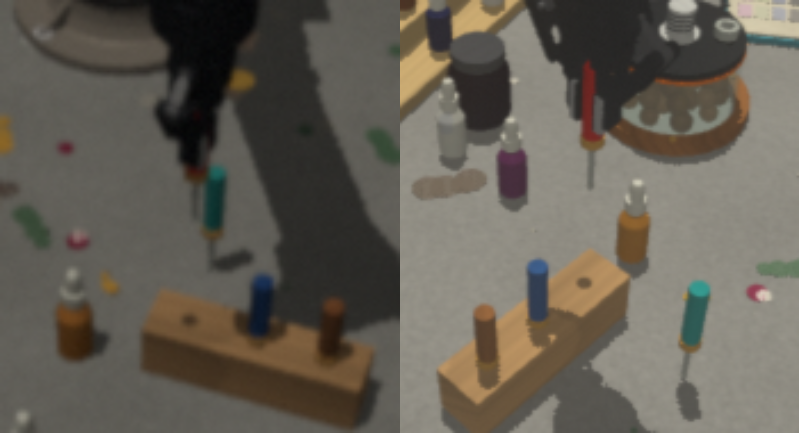

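The stylus hangs upright in the gripper, with its tip at scene crop (196,218) and side crop (590,187). The empty hole is at scene crop (190,320) and side crop (585,283). I'll check the tip offset against the TCP and measure the hole, then move over the collar.

```bash
python3 - <<'E'
from h import *
a=load('s1');b=load('d1')
ka,kb=120/400,175/399
A=lambda u,v:(220+u*ka-.35,90+v*130/433-.35)
B=lambda u,v:(190+(u-400)*kb-.3,110+v*190/433-.3)
def tri(ua,ub):
    M_=np.zeros((3,3));r=np.zeros(3)
    for c,u in((a,ua),(b,ub)):
        o,d=ray(c,*u);d/=np.linalg.norm(d);M=np.eye(3)-np.outer(d,d);M_+=M;r+=M@o
    return np.linalg.solve(M_,r).round(4)
print('tip',tri(A(196,217),B(590,186)),onz(a,*A(196,217),.1744).round(4),onz(b,*B(590,186),.1744).round(4))
print('hole',onz(a,*A(190,320),.055).round(4),onz(b,*B(585,283),.055).round(4))
E
python3 -m jog '[[-4,1.2,0,0],[-8,2.4,0,0],[-12,3.7,0,0],[-16,4.9,0,0],[-20,6.1,0,0],[-24,7.3,0,0],[-28,8.5,0,0],[-31,9.5,0,0],[-33,10.1,0,0],[-34.1,10.4,0,0],[-34.1,10.4,0,0],[-34.1,10.4,0,0],[-34.1,10.4,0,0],[-34.1,10.4,0,0]]'
python3 - <<'E'
from h import *
a=snap('scene','s2');b=snap('side','d2');w=snap('wrist','w2')
c=lambda k,y,h,x,ww:cv2.resize(k['pixels'][y:y+h,x:x+ww,::-1],(400,300),interpolation=cv2.INTER_CUBIC)
cv2.imwrite('pics/vent.png',np.vstack([np.hstack([c(a,120,90,100,120),c(b,60,90,270,120)]),np.hstack([cv2.resize(w['pixels'][:,:,::-1],(400,300)),c(w,130,150,180,200)])]))
go(.5010,-.2405,None,-14)
E
```

```text
tip [0.4817 0.1171 0.1782] [0.4783 0.1171 0.1744] [0.4834 0.1132 0.1744]
hole [0.4836 0.1165 0.055 ] [0.4821 0.116  0.055 ]
t: 5.67
eef_pos: [0.5012, -0.2379, 0.2462]
tool_rot: [-0.0, 0.788, 0.616, 0.0]
contact_force: [0.6, -0.5, -0.7]
gripper_width: 0.197
grasp_force: 48.7
at [ 0.5012 -0.239   0.2465] yaw -14.1 tilt [ 2.e-04  0.e+00 -1.e+00] shift cm [-0.15  0.02 -0.  ] spin -0.002 F [-0.25 -0.27 -0.26] t 5.8167
```

View pics/vent.png

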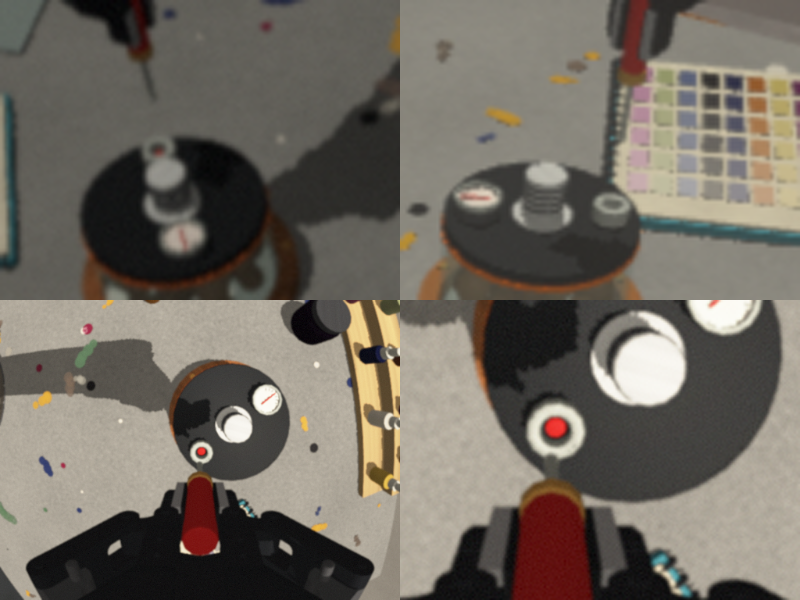

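The wrist view shows the collar, with its red button, at wrist px (258,194), and the stylus shank just below it at about (256,212). The gauge needle is still in its starting position. I'll cast the collar onto its plane and correct the position.

Run:
```python
from h import *
w=load('w2');a=load('s2');b=load('d2')
print('collar w',fish(w,258-.2,194-.2,.118).round(4),'button w',fish(w,258,193.7,.110).round(4))
print('knob w',fish(w,180+250*.5,130+69*.5,.142).round(4))
print('collar s',onz(a,100+159*.3,120+150*.3,.118).round(4),'collar d',onz(b,270+212*.3,60+205*.3,.118).round(4))
hsv=cv2.cvtColor(w['pixels'],cv2.COLOR_RGB2HSV);H,S,V=[hsv[...,i] for i in range(3)]
m=((H<8)|(H>172))&(S>140)&(V>120);m[:185]=0;m[203:]=0;m[:,:245]=0;m[:,272:]=0
y,x=np.nonzero(m);print('btn px',x.mean(),y.mean(),m.sum(),fish(w,x.mean(),y.mean(),.110).round(4))
# shank tip in scene
print('tip s',onz(a,100+153*.3,120+98*.3,.1749).round(4))
go(.5010,-.2405,None,-14)
```

```text
collar w [ 0.5038 -0.2419  0.118 ] button w [ 0.5035 -0.2439  0.11  ]
knob w [ 0.5503 -0.2206  0.142 ]
collar s [ 0.505  -0.2402  0.118 ] collar d [ 0.499 -0.24   0.118]
btn px 257.34831460674155 193.4494382022472 89 [ 0.503  -0.2435  0.11  ]
tip s [ 0.5008 -0.236   0.1749]
at [ 0.5012 -0.239   0.2465] yaw -14.1 tilt [ 2.e-04  0.e+00 -1.e+00] shift cm [-0.15  0.02 -0.  ] spin -0.002 F [-0.25 -0.27 -0.26] t 5.8167
```

```bash
python3 -m jog '[[-0.1,0.1,2,0],[-0.1,0.1,3.5,0],[-0.1,0.1,4.5,0],[-0.1,0.1,4.7,0],[-0.1,0.1,4.7,0],[-0.1,0.1,4.7,0],[-0.1,0.1,4.7,0]]'
python3 - <<'E'
from h import *
a=snap('scene','s3');b=snap('side','d3');w=snap('wrist','w3')
c=lambda k,y,h,x,ww:cv2.resize(k['pixels'][y:y+h,x:x+ww,::-1],(400,300),interpolation=cv2.INTER_CUBIC)
cv2.imwrite('pics/vent2.png',np.vstack([np.hstack([c(a,135,45,120,60),c(b,90,45,305,60)]),np.hstack([c(w,150,75,200,100),c(w,170,45,225,60)])]))
go(.502,-.2415,None,-14)
E
```

```text
t: 6.4
eef_pos: [0.5023, -0.2416, 0.2003]
tool_rot: [0.001, 0.789, 0.614, 0.0]
contact_force: [0.2, -1.2, 0.0]
gripper_width: 0.195
grasp_force: 48.8
at [ 0.5021 -0.2417  0.2   ] yaw -14.22 tilt [ 1.1e-03 -5.0e-04 -1.0e+00] shift cm [ 0.01 -0.01 -0.  ] spin -0.004 F [-0.33 -0.42 -1.02] t 6.55
```

View pics/vent2.png

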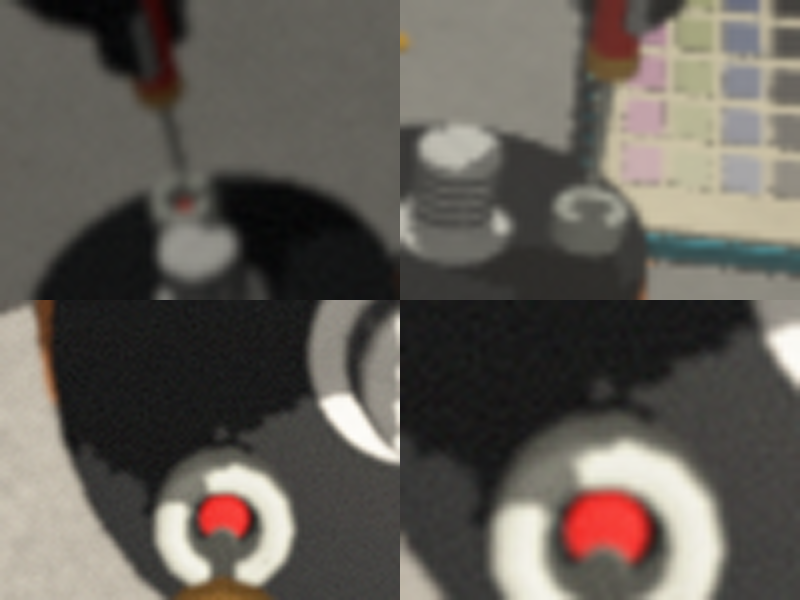

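The tip hangs over the collar in all three views: scene tip (147.6,162.8) against collar (147.5,165), side tip (333.8,118.2) against collar (333.4,120.9). In the wrist view the ball is just below the centre of the red button.

Run:
```python
from h import *
a=load('s3');b=load('d3');w=load('w3')
S=lambda u,v:(120+u*.15-.4,135+v*.15-.4);D=lambda u,v:(305+(u-400)*.15-.4,90+v*.15-.4);W=lambda u,v:(225+(u-400)*.15-.4,170+(v-300)*.15-.4)
print('s tip',onz(a,*S(184,183),.130).round(4),'collar',onz(a,*S(183,201),.118).round(4))
print('d tip',onz(b,*D(592,186),.130).round(4),'collar',onz(b,*D(589,207),.118).round(4))
print('w tip',fish(w,*W(605,562),.131).round(4),'collar',fish(w,*W(607,528),.118).round(4),'btn',fish(w,*W(608,533),.110).round(4))
```

```text
s tip [ 0.5051 -0.2394  0.13  ] collar [ 0.5043 -0.2423  0.118 ]
d tip [ 0.5009 -0.2388  0.13  ] collar [ 0.5019 -0.2426  0.118 ]
w tip [ 0.5036 -0.2409  0.131 ] collar [ 0.5038 -0.2408  0.118 ] btn [ 0.5032 -0.2438  0.11  ]
```

```bash
python3 -m jog '[[-0.2,0,0,0],[-0.2,0,0.5,0],[-0.2,0,0.8,0],[-0.2,0,1.1,0],[-0.2,0,1.3,0],[-0.2,0,1.5,0],[-0.2,0,1.5,0]]'
python3 -m jog '[[0,0,0.2,0],[0,0,0.4,0],[0,0,0.55,0],[0,0,0.7,0],[0,0,0.7,0],[0,0,0.7,0]]'; python3 -c "
from h import *
go(.502,-.244,None,-14)"
```

```text
t: 7.13
eef_pos: [0.5009, -0.2433, 0.1837]
tool_rot: [-0.0, 0.789, 0.614, -0.0]
contact_force: [-0.9, -0.2, -0.2]
gripper_width: 0.198
grasp_force: 48.8
t: 7.63
eef_pos: [0.5014, -0.2435, 0.1776]
tool_rot: [0.0, 0.789, 0.614, 0.0]
contact_force: [-0.2, -0.3, 2.8]
gripper_width: 0.197
grasp_force: 49.0
at [ 0.5014 -0.2435  0.1776] yaw -14.21 tilt [ 5.e-04 -2.e-04 -1.e+00] shift cm [-0.03  0.07  0.  ] spin -0.004 F [-0.18 -0.26  2.79] t 7.6333
```

```bash
python3 -m jog '[[0,0,0.1,0],[0,0,0.2,0],[0,0,0.25,0],[0,0,0.25,0],[0,0,0.25,0]]'
python3 - <<'E'
from h import *
go(.502,-.244,None,-14)
b=snap('side','d4')
cv2.imwrite('pics/g.png',cv2.resize(b['pixels'][85:175,265:385,::-1],(480,360),interpolation=cv2.INTER_CUBIC))
E
```

```text
t: 8.05
eef_pos: [0.5018, -0.2437, 0.1764]
tool_rot: [0.001, 0.789, 0.614, 0.0]
contact_force: [-2.0, -0.2, 12.5]
gripper_width: 0.2
grasp_force: 50.3
at [ 0.5018 -0.2437  0.1764] yaw -14.22 tilt [ 1.4e-03 -9.0e-04 -1.0e+00] shift cm [-0.03  0.03  0.  ] spin -0.004 F [-1.98 -0.2  12.47] t 8.05
```

View pics/g.png

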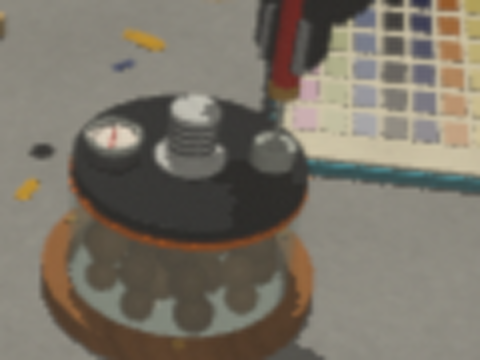

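The button is fully pressed: the gauge needle, at (113,135) in the crop, has swung upright, and the force peaked at 12.5 N. Now I'll take the stylus back by exactly reversing the commanded shifts.

```bash
python3 -m jog '[[0,0,-0.5,0],[0,0,-1.5,0],[0,0,-3,0],[0,0,-5,0],[0,0,-6.5,0],[0,0,-7.15,0],[3,-1,-7.15,0],[7,-2.1,-7.15,0],[11,-3.4,-7.15,0],[15,-4.6,-7.15,0],[19,-5.8,-7.15,0],[23,-7,-7.15,0],[27,-8.2,-7.15,0],[30.5,-9.3,-7.15,0],[33,-10.1,-7.15,0],[34.4,-10.5,-7.15,0],[34.4,-10.5,-7.15,0],[34.4,-10.5,-7.15,0],[34.4,-10.5,-7.15,0]]'
python3 -m jog '[[0,0,2,0],[0,0,4,0],[0,0,6,0],[0,0,8,0],[0,0,9.5,0],[0,0,10.5,0],[0,0,10.5,0],[0,0,10.5,0]]'
python3 - <<'E'
from h import *
go(.4841,.1159,None,-14)
a=snap('scene','s5');b=snap('side','d5');w=snap('wrist','w5')
c=lambda k,y,h,x,ww:cv2.resize(k['pixels'][y:y+h,x:x+ww,::-1],(400,300),interpolation=cv2.INTER_CUBIC)
cv2.imwrite('pics/back.png',np.vstack([np.hstack([c(a,150,60,250,80),c(b,180,60,235,80)]),np.hstack([c(w,150,75,200,100),c(w,180,60,220,80)])]))
E
```

```text
t: 9.68
eef_pos: [0.4837, 0.1145, 0.2459]
tool_rot: [0.0, 0.79, 0.614, -0.001]
contact_force: [0.6, -0.5, -0.6]
gripper_width: 0.194
grasp_force: 48.8
t: 10.35
eef_pos: [0.4839, 0.1149, 0.1413]
tool_rot: [-0.0, 0.79, 0.614, -0.0]
contact_force: [0.4, 0.1, 0.1]
gripper_width: 0.19
grasp_force: 48.8
at [0.4839 0.1149 0.1413] yaw -14.29 tilt [-6.e-04 -3.e-04 -1.e+00] shift cm [ 0.1  -0.01 -0.  ] spin -0.005 F [0.41 0.14 0.09] t 10.35
```

View pics/back.png

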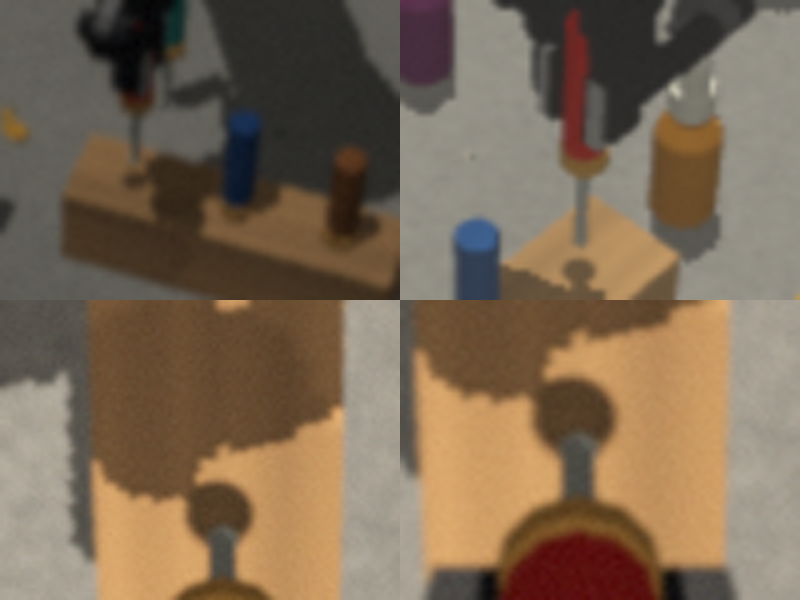

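The tip hangs just above the empty hole: scene tip (277.2,182.4) and hole (277.2,186.2), side (271.2,229) and (271,234), wrist (255.6,208) and (255,203). I'll quantify the offset.

Run:
```python
from h import *
a=load('s5');b=load('d5');w=load('w5')
S=lambda u,v:(250+u*.2-.4,150+v*.2-.4);D=lambda u,v:(235+(u-400)*.2-.4,180+v*.2-.4);W=lambda u,v:(220+(u-400)*.2-.4,180+(v-300)*.2-.4)
for z in(.071,):
  print(z,'s',(onz(a,*S(136,181),.055)-onz(a,*S(136,162),z)).round(4),'d',(onz(b,*D(579,270),.055)-onz(b,*D(581,246),z)).round(4),'w',(fish(w,*W(575,415),.055)-fish(w,*W(578,438),z)).round(4))
print(onz(a,*S(136,181),.055),onz(b,*D(579,270),.055),fish(w,*W(575,415),.055))
```

```text
0.071 s [ 0.0002  0.0005 -0.016 ] d [ 0.0006 -0.0005 -0.016 ] w [-0.0007 -0.0009 -0.016 ]
[0.48378641 0.11692033 0.055     ] [0.48325975 0.11584215 0.055     ] [0.48534358 0.11629487 0.055     ]
```

```bash
python3 -m jog '[[0,0,1,0],[0,0,2,0],[0,0,3,0],[0,0,4,0],[0,0,5,0],[0,0,5.7,0],[0,0,6.1,0],[0,0,6.3,0],[0,0,6.4,0],[0,0,6.4,0],[0,0,6.4,0]]'; python3 -c "
from h import *
go(.4841,.1159,None,-14)"
```

```text
t: 11.42
eef_pos: [0.4842, 0.1159, 0.0776]
tool_rot: [0.0, 0.789, 0.614, 0.0]
contact_force: [0.1, 0.2, 0.0]
gripper_width: 0.194
grasp_force: 48.8
at [0.4842 0.1159 0.0776] yaw -14.21 tilt [ 7.e-04  1.e-04 -1.e+00] shift cm [-0.   -0.01 -0.  ] spin -0.004 F [0.07 0.18 0.04] t 11.4167
```

```bash
python3 -m jog '[[0,0,0.1,0],[0,0,0.2,0],[0,0,0.2,0],[0,0,0.2,0]]'; python3 -m jog '[[0,0,0,0],[0,0,0,0],[0,0,0,0],[0,0,0,0],[0,0,0,0],[0,0,0,0],[0,0,0,0],[0,0,0,0],[0,0,0,0],[0,0,0,0]]' -1
```

```text
t: 11.75
eef_pos: [0.4844, 0.116, 0.0766]
tool_rot: [0.001, 0.789, 0.614, 0.001]
contact_force: [-2.7, -0.8, 11.3]
gripper_width: 0.194
grasp_force: 50.3
t: 12.58
eef_pos: [0.4838, 0.1158, 0.0753]
tool_rot: [-0.0, 0.789, 0.614, 0.0]
contact_force: [0.3, -0.0, 0.9]
gripper_width: 1.002
grasp_force: 0.0
```

```bash
python3 -m jog '[[0,0,-2,0],[0,0,-5,0],[0,0,-9,0],[0,0,-13,0],[0,0,-17,0],[-3.4,1.6,-17,0.1],[-6.8,3.2,-17,0.2],[-10.3,4.8,-17,0.32],[-13.7,6.4,-17,0.44],[-17.1,8.1,-17,0.56],[-20.6,9.7,-17,0.68],[-24,11.3,-17,0.8],[-27.5,12.9,-17,0.878],[-30,14.1,-17,0.878],[-30.9,14.5,-17,0.878],[-30.9,14.5,-17,0.878],[-30.9,14.5,-17,0.878],[-30.9,14.5,-17,0.878]]'
python3 - <<'E'
from h import *
go(.549,-.2195,.112,-64.5)
a=snap('scene','s6');b=snap('side','d6');w=snap('wrist','w6')
for n,c in(('s',a),('d',b)):
    p=cloud(c);hsv=cv2.cvtColor(c['pixels'],cv2.COLOR_RGB2HSV);H,S,V=[hsv[...,i].astype(int) for i in range(3)]
    m=((H<6)|(H>174))&(S>150)&(V>60)&(p[...,0]>.4)&(p[...,0]<.56)&(p[...,1]>.05)&(p[...,1]<.17)&(p[...,2]>.03)
    q=p[m];y,x=np.nonzero(m);print(n,x.mean(),y.mean(),m.sum(),q.min(0).round(3),np.median(q,0).round(3),q.max(0).round(3))
c=lambda k,y,h,x,ww:cv2.resize(k['pixels'][y:y+h,x:x+ww,::-1],(400,300),interpolation=cv2.INTER_CUBIC)
cv2.imwrite('pics/lid.png',np.vstack([np.hstack([c(a,130,90,230,120),c(a,130,90,100,120)]),np.hstack([cv2.resize(w['pixels'][:,:,::-1],(400,300)),c(w,135,120,176,160)])]))
E
```

```text
t: 14.08
eef_pos: [0.5486, -0.2169, 0.2452]
tool_rot: [-0.001, 0.975, 0.222, 0.0]
contact_force: [1.0, 0.3, -0.5]
gripper_width: 1.002
grasp_force: 0.0
at [ 0.5486 -0.2169  0.2452] yaw -64.35 tilt [-2.0e-04  1.2e-03 -1.0e+00] shift cm [-0.08  0.26 13.32] spin 0.003 F [ 1.02  0.33 -0.55] t 14.0833
s 277.032967032967 175.0879120879121 91 [0.475 0.11  0.067] [0.491 0.117 0.11 ] [0.496 0.124 0.133]
d 270.9197860962567 219.16042780748663 187 [0.475 0.107 0.066] [0.481 0.123 0.107] [0.49  0.126 0.131]
```

View pics/lid.png

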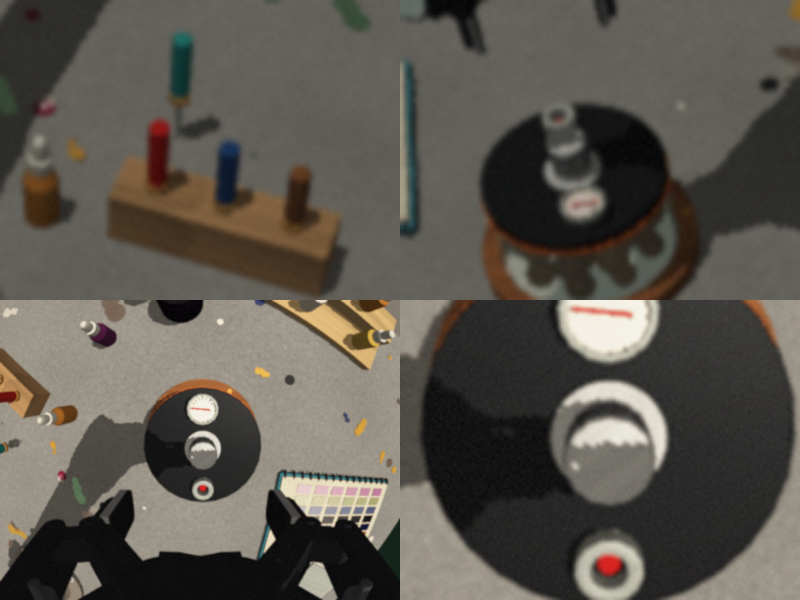

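The red stylus stands seated again, with its colour mask at scene (277,175), the same as before. The gauge reads vented. In the wrist view the knob top is at (260,199) and the collar at (260,243), so the tool's x axis lines up with the lid's.

Run:
```python
from h import *
w=load('w6')
k=fish(w,259.7,199,.142);c=fish(w,259.3,242.6,.118);g=fish(w,259.3,135+15*.4,.120)
print(k.round(4),c.round(4),g.round(4),np.degrees(np.arctan2(*(g-c)[[1,0]])))
go(.549,-.2195,.112,-64.5)
```

```text
[ 0.5504 -0.2204  0.142 ] [ 0.5039 -0.2429  0.118 ] [ 0.5937 -0.1994  0.12  ] 25.869424249565352
at [ 0.5487 -0.2174  0.2455] yaw -64.36 tilt [ 2.e-04  5.e-04 -1.e+00] shift cm [-0.07  0.21 13.35] spin 0.002 F [ 0.45 -0.08 -0.23] t 14.2333
```

```bash
python3 -m jog '[[0,0.1,3,0],[0,0.1,6,0],[0,0.1,9,0],[0,0.1,11,0],[0,0.1,12.5,0],[0,0.1,13.2,0],[0,0.1,13.4,0],[0,0.1,13.4,0],[0,0.1,13.4,0],[0,0.1,13.4,0]]'; python3 -c "
from h import *
go(.549,-.2198,.112,-64.3)"
```

```text
t: 15.07
eef_pos: [0.5499, -0.2203, 0.1126]
tool_rot: [0.001, 0.975, 0.221, 0.001]
contact_force: [-0.3, 0.3, -0.6]
gripper_width: 1.0
grasp_force: 0.0
at [ 0.5499 -0.2203  0.1126] yaw -64.51 tilt [ 2.2e-03 -7.0e-04 -1.0e+00] shift cm [-0.06 -0.09  0.06] spin -0.004 F [-0.3  0.3 -0.6] t 15.0667
```

```bash
python3 -m jog '[[0,0,0,0],[0,0,0,0],[0,0,0,0],[0,0,0,0],[0,0,0,0],[0,0,0,0],[0,0,0,0],[0,0,0,0],[0,0,0,0],[0,0,0,0]]' 1 70;python3 -c "
from h import *
go(.549,-.2198,.112,-64.3)"
```

```text
t: 15.9
eef_pos: [0.5492, -0.2205, 0.1118]
tool_rot: [0.0, 0.975, 0.22, 0.0]
contact_force: [-1.5, 0.6, 6.1]
gripper_width: 0.352
grasp_force: 69.1
at [ 0.5492 -0.2205  0.1118] yaw -64.52 tilt [ 6.e-04 -4.e-04 -1.e+00] shift cm [ 0.01 -0.07 -0.02] spin -0.004 F [-1.52  0.56  6.05] t 15.9
```

```bash
python3 -m jog '[[0,0,-0.05,0],[0,0,-0.1,0],[0,0,-0.15,0],[0,0,-0.2,0],[0,0,-0.25,0],[0,0,-0.3,0],[0,0,-0.3,0]]'; python3 -m jog '[[0,0,-0.05,0],[0,0,-0.1,0],[0,0,-0.15,0],[0,0,-0.2,0],[0,0,-0.2,0]]'
```

```text
t: 16.48
eef_pos: [0.5481, -0.22, 0.1133]
tool_rot: [-0.001, 0.975, 0.221, -0.001]
contact_force: [1.6, -1.2, -12.6]
gripper_width: 0.353
grasp_force: 70.1
t: 16.9
eef_pos: [0.5479, -0.2198, 0.1156]
tool_rot: [-0.001, 0.975, 0.221, -0.001]
contact_force: [-0.3, -1.4, -16.2]
gripper_width: 0.355
grasp_force: 70.9
```

```bash
python3 -m jog '[[0,0,-0.05,0],[0,0,-0.1,0],[0,0,-0.1,0],[0,0,-0.1,0]]'; python3 -m jog '[[0,0,-0.05,0],[0,0,-0.1,0],[0,0,-0.1,0],[0,0,-0.1,0]]'
```

```text
t: 17.23
eef_pos: [0.5497, -0.2204, 0.1187]
tool_rot: [0.0, 0.975, 0.221, 0.001]
contact_force: [-2.0, 0.2, -4.3]
gripper_width: 0.353
grasp_force: 72.5
t: 17.57
eef_pos: [0.5503, -0.2206, 0.1198]
tool_rot: [0.001, 0.975, 0.22, 0.001]
contact_force: [-1.7, 0.1, 3.8]
gripper_width: 0.357
grasp_force: 72.9
```

```bash
python3 -m jog '[[0,0,-0.1,0],[0,0,-0.2,0],[0,0,-0.3,0],[0,0,-0.4,0],[0,0,-0.5,0],[0,0,-0.6,0],[0,0,-0.7,0],[0,0,-0.8,0],[0,0,-0.9,0],[0,0,-1.0,0],[0,0,-1.1,0],[0,0,-1.2,0],[0,0,-1.2,0],[0,0,-1.2,0],[0,0,-1.2,0],[0,0,-1.2,0],[0,0,-1.2,0]]'
python3 - <<'E'
from h import *
go(.549,-.2198,.1318,-64.3)
a=snap('scene','s7');b=snap('side','d7');p0=load('s0');
for n,c in(('s',a),('d',b)):
    p=cloud(c);V=c['pixels'].max(-1)
    m=(p[...,2]>.095)&(p[...,2]<.14)&(np.hypot(p[...,0]-.549,p[...,1]+.22)<.074)&(np.hypot(p[...,0]-.549,p[...,1]+.22)>.03)&(V<60)
    q=p[m];k=np.c_[q[:,:2]-[.549,-.22],np.ones(len(q))]
    s=np.linalg.lstsq(k,q[:,2],rcond=None)[0];r=q[:,2]-k@s;g=abs(r)<.006;s=np.linalg.lstsq(k[g],q[g,2],rcond=None)[0];print(n,m.sum(),g.sum(),s.round(4))
E
```

```text
t: 18.98
eef_pos: [0.5489, -0.2202, 0.1302]
tool_rot: [-0.0, 0.975, 0.221, -0.0]
contact_force: [0.3, 1.1, -4.6]
gripper_width: 0.354
grasp_force: 72.6
at [ 0.5489 -0.2202  0.1302] yaw -64.52 tilt [-1.e-04  0.e+00 -1.e+00] shift cm [ 0.02 -0.04 -0.16] spin -0.004 F [ 0.27  1.1  -4.57] t 18.9833
s 1083 1027 [-0.0003  0.0032  0.1215]
d 792 779 [ 0.0046 -0.0004  0.1225]
```

The depth fits put the lid level to within 0.3° and raised about 18 mm. I'll add 2 mm and settle.

```bash
python3 -m jog '[[0,0,-0.1,0],[0,0,-0.2,0],[0,0,-0.2,0],[0,0,-0.2,0],[0,0,-0.2,0],[0,0,-0.2,0],[0,0,-0.2,0],[0,0,-0.2,0]]'
python3 - <<'E'
from h import *
go(.549,-.2198,.1318,-64.3)
for n in('scene','side'):
    c=snap(n,n+'8');p=cloud(c);V=c['pixels'].max(-1);r=np.hypot(p[...,0]-.549,p[...,1]+.22)
    m=(p[...,2]>.112)&(p[...,2]<.135)&(r<.074)&(r>.03)&(V<60)
    q=p[m];k=np.c_[q[:,:2]-[.549,-.22],np.ones(len(q))];print(n,m.sum(),np.linalg.lstsq(k,q[:,2],rcond=None)[0].round(4))
E
```

```text
t: 19.75
eef_pos: [0.549, -0.2202, 0.1323]
tool_rot: [-0.0, 0.975, 0.221, -0.0]
contact_force: [-0.6, 0.3, -3.8]
gripper_width: 0.352
grasp_force: 72.6
at [ 0.549  -0.2202  0.1323] yaw -64.52 tilt [-0.  0. -1.] shift cm [ 0.02 -0.04  0.05] spin -0.004 F [-0.56  0.35 -3.8 ] t 19.75
scene 1077 [0.0002 0.0011 0.1236]
side 792 [0.007  0.0012 0.1245]
```

The lid is held level about 20 mm up, with just its own weight on the wrist, so I'm handing in.

```bash
python3 -c "
from station import bot
print(bot.hand_in())"
```

```text
the job is handed in; nothing more can be done
None
```

The canister is vented, the red stylus is back in its hole in the block, and I handed the job in at about 20 s with the lid held level about 20 mm above the canister rim.

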